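Refit the guide rod of the leaf-packet press

ROBOT

A 7-joint arm with a two-finger parallel gripper is mounted at the origin on the work surface. World frame = base frame: x ahead of the robot, y to its left, z up, the work surface at z = 0. Lengths are in m, angles in rad, forces in N, time in s.
With the tool pointing down it reaches from about 0.35 to 0.9 m from the base axis. Payload 8.1 kg.
Tool frame: the origin (TCP) lies between the finger pads; the fingertips stand 11 mm ahead of it and the grasp point (between the pads) lies 8 mm behind it; z points along the fingers, y is the line along which they close (so a half turn about z gives the same grasp; the last joint's range is limited). The gripper opens to 92 mm and grips with 3 to 60 N. Pads are 19 mm wide; open, the fingers measure 130 mm over their backs; the gripper's body (75 mm by 190 mm) begins 47 mm behind the grasp point.
Start: joints at [-1.342, 0.434, 0.025, 1.573, -0.012, 1.134, -0.075], TCP at [0.204, 0.591, 0.238] pointing down, gripper open.
Joint ranges: [-2.62, 2.62], [-0.44, 2.09], [-1.27, 1.32], [0.08, 2.57], [-1.32, 4.46], [0.12, 2], [-2.74, 2.74]. Speed limits (rad/s): [2.22, 2.22, 3.01, 3.01, 3.14, 3.14, 3.14].

INTERFACE

Orientations are given as a rotation vector (axis times angle).
In Python, from cell import observe, get_image, camera_params, sign_off gives the robot as it stands.
- The arm moves only by the shell command python3 -m pendant 'ROWS' [FORCE]. ROWS is JSON, one flat list of numbers, 7 for each row, row after row: the shift along the tool's x, y, z in m, then the turn, a rotation vector about the tool's x, y, z in rad, then the finger opening in m, from 0 to 0.0918. In form: [dx, dy, dz, rx, ry, rz, jaw, dx, dy, dz, rx, ry, rz, jaw, ...]. A call has 1 to 10 rows; each row shifts and turns the commanded pose from where the row before left it, along the tool's axes as they then stand; what a row does not reach is not made up. A row lasts 1/8 s, in which the tool goes at most 62.5 mm and 10.7 degrees, less where a joint would pass 70% of its speed; a pose out of reach is approached as far as the arm can. A call is refused whole if a number of a shift passes 0.0625 or a number of a turn 0.188, either way. A call with a gripper value outside its range is refused whole. The fingers move at their own pace and stop on an object; FORCE is the grip in N (left out, the last holds). Time passes only in rows, so rows that do not move let the fingers close. It gives the time, the measured TCP pose, the force, the opening and the grip force at its end, in the units of the state.
- observe(): the state, without advancing time (a new reading comes with each control period).
- get_image(name): name is "side" or "top"; returns the picture (480x640x3 uint8, red, green, blue); there is no depth.
- camera_params(name): a dict with "intrinsics" (3x3 intrinsics, pixels), "eye" and "rotation" of the camera in the world. Camera axes: x right, y down, z forward; pixel columns grow to the right and rows downward; lengths in m; the calibration is good to about 2 mm. A picture is of the moment at which its call begins. camera_params takes no time and is no camera call.
- sign_off(): hands the job in; it is judged then, once.
The state is a dict: "clock": time; "joints": joint angles; "dq": joint speeds; "joint_efforts": joint torques, N m; "position": TCP position; "ee_rot": TCP orientation; "force": force on the tool from outside, world axes, zero at the start; "ft_torque": the same for the moment, N m; "width": opening from 0.0 (shut) to 1.0 (fully open); "gripper_force": force on a finger pad.
Only numpy, scipy, OpenCV 4.12 (cv2) and the standard library are available. Lean on these libraries where they do the work, as an engineer would, in place of code of your own. Each camera call takes 0.05 s, during which the arm holds its last target. There are 200 camera calls.

TASK

Lift the plain steel guide rod out of the wooden tool block and thread it straight down through the empty bushing in the press head, then on through the bushing in the platen right below it. Finish still holding the rod there, upright and not jammed in its bushings, with about 15 mm of its end showing below the platen plate (its top then level with the other rod's), so that I can clamp its collars on: it has no head and would drop through if let go. Leave the two burnishers standing in the block and do not disturb the loose packet stack and the marker.

Things in the scene. Friction and masses are not known exactly. Their poses are not given: they have to be found in the camera images.
- guide_rod: plain bright steel rod, 12 mm diameter, 150 mm long, about 0.13 kg, no head, ends chamfered 1.8 mm; loose, stands upright in one of the three holes of the wooden block (any of them). Origin: centre of its lower end face; z runs up along the rod. In the block its lower end is 10 mm and its top 160 mm above the table; 105 mm stand clear of the block
- rod_end (a point): centre of the rod's lower end face (same point as the rod's origin)
- block: fixed brown wooden tool block, 64 mm (x) x 190 mm (y) x 55 mm high, with three blind holes of 14 mm, 45 mm deep, at y = -60, 0 and +60 mm of its own frame. Origin: centre of its underside; y runs along the row of holes. The rod and the two burnishers stand in the holes in any order
- press: green bench press, fixed: base 150 (x) x 250 (y) x 16 mm, two columns, a head bar 60 (x) x 250 (y) x 22 mm, top 150 mm above the table. Origin: centre of its underside; y runs along the head bar. In the middle the screw, its tommy bar (130 mm along x) at most 235 mm above the table; at y = +68 mm the other rod, already fitted (150 mm, 15 below the platen); at y = -68 mm the empty bushing
- head_bush (a point): centre of the mouth of the empty bushing, on the top face of the press head, 150 mm above the table, 68 mm from the screw; bore 14 mm, right through the 22 mm thick head, mouth chamfered 2 mm, bronze ring round it. Axes as the press. Above the head nothing stands within 45 mm of it but a column nut 8 mm high
- platen_bush (a point): centre of the lower mouth of the platen's empty bushing, on the underside of the 14 mm thick platen plate; bore 14 mm right through, its upper mouth chamfered 2 mm, exactly below the head bushing on the same vertical axis. Axes as the press. It is 75 mm above the table plus the platen joint's value; between it and the base plate (top at 16 mm) there is nothing
- platen (a joint): height of the platen above its lowest stop, 0 to 0.02 m, grows upward; held by the screw, does not give way below 130 N
- burnisher0: agate burnisher with a dark brown wooden handle, brass ferrule and grey-brown bent tip, 150 mm long, at most 19 mm diameter; stands upright in a hole of the block, its top about 165 mm above the table. Origin: centre of its lower end. To be left alone
- burnisher1: the same with a dark red handle. To be left alone
- packets: loose stack of red leaf packets with a gold square on top, 50 x 50 x 37 mm, on the table beyond the press (+x side). Origin: centre of its underside. To be left alone
- marker: white marker pen with a red cap, 130 mm long, 12 mm thick, lying on the table beyond the block (+x side), its long axis along its own x. Origin: underside of its middle. To be left alone
There are look-alikes about, which are no part of the job. There is more than one size of the block; the job needs the middle-sized.

How it is judged:
By the outcome, as a careful person would: the job done as asked, in the order asked, and still so for the second after the job is handed in, while the arm keeps its last pose, push and grip.
It also fails if it takes over 48 s, if anything falls off the work surface, if the arm or the gripper's body presses on something with over 40 N, if the wrist force passes 120 N, or if a joint passes its speed limit or range.

## Working session

There is one attempt and no reset: what is moved stays moved. The work goes in short steps, Python scripts to look and compute and a shell command to move; the robot and the scene stay as the last step left them, time stands still between calls to the robot, and variables do not carry over. Pictures are saved under pics/ and viewed, at most 10 in all, crops included, and the job is handed in when it is done.

```bash
mkdir -p pics; ls
python3 - <<'E'
from cell import *
import cv2,json
for n in("side","top"):
    im=get_image(n); cv2.imwrite(f"pics/{n}0.png",im[:,:,::-1]); p=camera_params(n); print(n,{k:__import__('numpy').round(v,4).tolist() for k,v in p.items()})
print(observe())
E
```

```text
pics
side {'intrinsics': [[541.0048, 0.0, 314.114], [0.0, 541.0048, 242.1362], [0.0, 0.0, 1.0]], 'eye': [0.389, -0.6792, 0.762], 'rotation': [-2.3191, 0.297, -0.1256]}
top {'intrinsics': [[489.5529, 0.0, 320.1057], [0.0, 489.5529, 241.6799], [0.0, 0.0, 1.0]], 'eye': [0.4531, -0.0344, 1.0103], 'rotation': [-2.1646, 2.1412, -0.1473]}
{'clock': 0.1, 'joints': array([-1.34156488,  0.43517569,  0.02494601,  1.57398741, -0.01162084,
        1.13399334, -0.07506175]), 'dq': array([ 0.00013918, -0.00206937, -0.00160257, -0.00219182,  0.00067266,
       -0.00071446, -0.00093738]), 'joint_efforts': array([ 4.42510966e-03, -6.69134331e+01,  9.88743715e-01, -3.15146756e+01,
       -6.05080370e-02,  3.74399393e-02,  3.12598263e-05]), 'position': array([0.20349446, 0.59048455, 0.23701644]), 'ee_rot': array([-5.18851771e-01, -3.09831224e+00,  2.21853427e-03]), 'force': array([-0.62625686,  0.09999959, -0.69087928]), 'ft_torque': array([-0.03625807, -0.00354453, -0.01784439]), 'gripper_force': 0.0, 'width': 1.000066711944759}
```

View pics/side0.png

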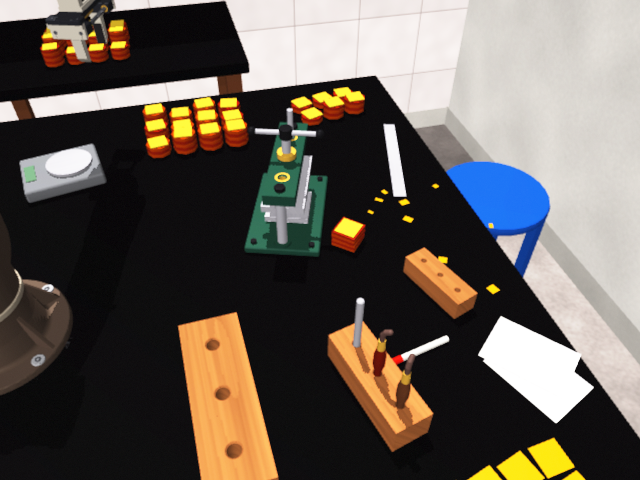

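View pics/top0.png

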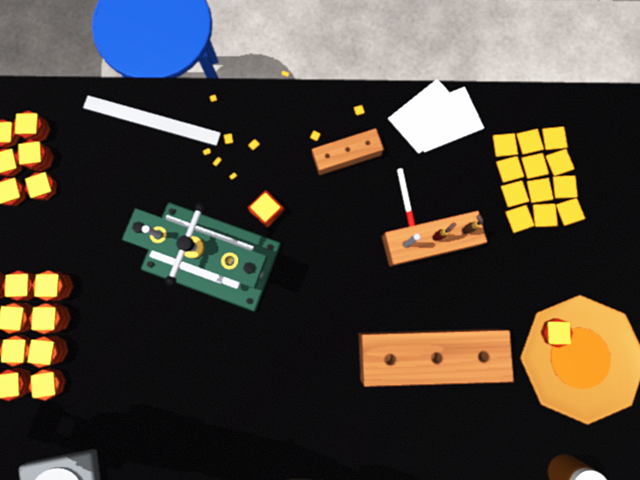

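Candidates for the rod: steel cylinder in the middle-sized block (side 360,300 / top 412,240), which I choose; the fitted rod in the press (side 290,112 / top 145,230); press columns (side 282,225); white marker (side 420,350); white ruler. Blocks: the big one (side 225,395) and the small one (side 440,280) have empty holes. The empty bushing is the ring nearer the camera (side 282,177 / top 230,260). I'll check with a close crop.

```bash
cat > h.py <<'E'
import numpy as np,cv2
from cell import *
C={n:camera_params(n) for n in("side","top")}
R={n:cv2.Rodrigues(np.array(C[n]["rotation"],float))[0] for n in C}
def ray(n,uv):
    K=np.array(C[n]["intrinsics"]); d=R[n]@np.linalg.solve(K,[uv[0],uv[1],1.]); return np.array(C[n]["eye"]),d/np.linalg.norm(d)
def plane(n,uv,z):
    e,d=ray(n,uv); return e+d*(z-e[2])/d[2]
def tri(a,b):
    (e1,d1),(e2,d2)=ray("side",a),ray("top",b)
    s=np.linalg.lstsq(np.c_[d1,-d2],e2-e1,rcond=None)[0]; p,q=e1+d1*s[0],e2+d2*s[1]
    return (p+q)/2,np.linalg.norm(p-q)
def proj(n,P):
    c=R[n].T@(np.array(P)-C[n]["eye"]); return (np.array(C[n]["intrinsics"])@(c/c[2]))[:2]
E
python3 - <<'E'
from h import *
# sanity
print(proj("top",[0.45,-0.27,0.05]),proj("side",[.45,-.27,.05]))
S,T=(cv2.imread(f"pics/{n}0.png") for n in("side","top"))
def crop(i,x,y,w=80,h=60): return cv2.resize(i[y:y+h,x:x+w],(400,300),interpolation=cv2.INTER_NEAREST)
cv2.imwrite("pics/crop1.png",np.vstack([np.hstack([crop(S,330,285),crop(T,380,210)]),np.hstack([crop(S,250,150),crop(T,190,230)])]))
cv2.imwrite("pics/crop2.png",np.hstack([crop(S,250,100),crop(T,120,200)]))
E
```

```text
[439.78035084 310.71550161] [284.43666286 399.50262332]
```

View pics/crop1.png

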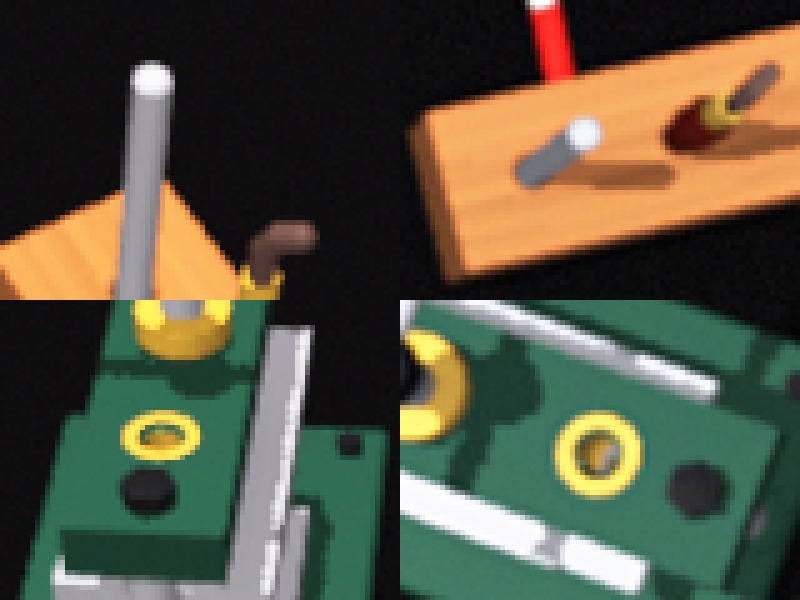

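View pics/crop2.png

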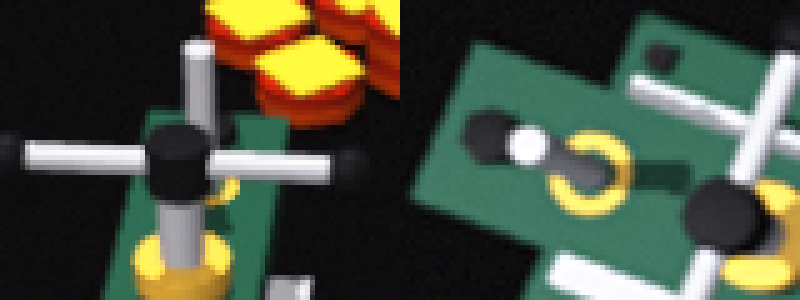

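The crops show the rod standing alone at the block's end hole (side 360,300; top 416,236) with a red-handled burnisher next to it. The empty bushing is at side 282,176 / top 229,260, and the fitted rod's top at side 289,109 / top 145,228. Next I refine these by mask.

Run:
```python
from h import *
I={n:cv2.imread(f"pics/{n}0.png") for n in("side","top")}
def blob(n,m,uv,r=14):
    w=np.zeros_like(m); u,v=map(int,uv); w[v-r:v+r,u-r:u+r]=255
    c,_=cv2.findContours(m&w,0,1); c=min(c,key=lambda c:np.linalg.norm(c.reshape(-1,2).mean(0)-uv)+(1000 if len(c)<5 else 0)); e=cv2.fitEllipse(c); print(n,np.round(e[0],2),np.round(e[1],1)); return e[0]
ye={n:cv2.inRange(cv2.cvtColor(I[n],cv2.COLOR_BGR2HSV),(18,120,90),(35,255,255)) for n in I}
wh={n:cv2.inRange(I[n],(215,)*3,(255,)*3) for n in I}
def rep(k,a,b): p,g=tri(a,b); print(k,p.round(4),"gap",round(g,4)); return p
B=rep("bush",blob("side",ye["side"],(281.7,176.5),11),blob("top",ye["top"],(229,260)))
b2=rep("rodtop",blob("side",wh["side"],(360,300),8),blob("top",wh["top"],(416,236),8))
o=rep("other",blob("side",wh["side"],(289,109),6),blob("top",wh["top"],(145,228.5),6))
print("manual other",tri((289.1,108.9),(144.9,228.5)))
for n,uv,z in(("side",(281.7,176.5),.15),("top",(229.1,260.3),.15),("side",(359.9,300.3),.16),("top",(416.2,236.5),.16),("side",(289.1,108.9),.22),("top",(144.9,228.5),.22),("top",(157.5,233.9),.15)): print(n,uv,plane(n,uv,z).round(4))
```

```text
side [281.67 176.65] [ 9.1 15.2]
top [229.12 260.48] [15.6 16.2]
bush [0.5343 0.1239 0.1518] gap 0.0008
side [359.95 300.55] [5.1 6. ]
top [416.42 236.04] [4.4 5.3]
rodtop [ 0.5801 -0.205   0.1592] gap 0.0003
side [289.04 109.75] [2.2 4.3]
top [145.07 228.54] [5.5 6.5]
other [0.5796 0.2528 0.2132] gap 0.0004
manual other (array([0.57952191, 0.25233582, 0.21537245]), np.float64(0.0007335220866341276))
side (281.7, 176.5) [0.5353 0.1267 0.15  ]
top (229.1, 260.3) [0.5344 0.1243 0.15  ]
side (359.9, 300.3) [ 0.5801 -0.2052  0.16  ]
top (416.2, 236.5) [ 0.579  -0.2044  0.16  ]
side (289.1, 108.9) [0.5783 0.2445 0.22  ]
top (144.9, 228.5) [0.5784 0.2507 0.22  ]
top (157.5, 233.9) [0.5801 0.253  0.15  ]
```

```bash
python3 -m pendant '[0,0,-0.01,0,0,0.177,0.06, 0,0,-0.01,0,0,0.177,0.06, 0,0,-0.01,0,0,0.177,0.06, 0,0,-0.01,0,0,0.177,0.06, 0,0,-0.01,0,0,0.177,0.06, 0,0,-0.01,0,0,0.177,0.06, 0,0,-0.01,0,0,0.177,0.06, 0,0,0,0,0,0,0.06]' 30
```

```text
clock: 1.1
position: [0.2035, 0.5911, 0.308]
ee_rot: [-2.22, -2.223, -0.001]
force: [-0.3, -0.4, -0.7]
width: 0.654
gripper_force: 0.0
```

```bash
python3 -m pendant '[-0.04,0.019,0,0,0,0,0.06,-0.04,0.019,0,0,0,0,0.06,-0.04,0.019,0,0,0,0,0.06,-0.04,0.019,0,0,0,0,0.06,-0.04,0.019,0,0,0,0,0.06,-0.04,0.019,0,0,0,0,0.06,-0.04,0.019,0,0,0,0,0.06,-0.04,0.019,0,0,0,0,0.06,-0.04,0.019,0,0,0,0,0.06,-0.04,0.019,0,0,0,0,0.06]'; python3 -c "
from cell import *;print(observe()['joints'].round(2))"
```

```text
clock: 2.35
position: [0.3938, 0.1893, 0.3073]
ee_rot: [2.216, 2.227, -0.001]
force: [1.1, -0.1, 0.3]
width: 0.653
gripper_force: 0.0
[-1.09  0.04  0.55  1.92 -0.02  1.18 -0.52]
```

```bash
python3 -m pendant '[-0.04,0.019,0,0,0,0,0.06,-0.04,0.019,0,0,0,0,0.06,-0.04,0.019,0,0,0,0,0.06,-0.04,0.019,0,0,0,0,0.06,-0.04,0.019,0,0,0,0,0.06,-0.04,0.019,0,0,0,0,0.06,-0.04,0.019,0,0,0,0,0.06,-0.04,0.019,0,0,0,0,0.06,-0.04,0.019,0,0,0,0,0.06,-0.034,0.0155,0,0,0,0,0.06]'; python3 -m pendant '[0,0,0.03,0,0,0,0.06,0,0,0.03,0,0,0,0.06,0,0,0.02,0,0,0,0.06,0,0,0,0,0,0,0.06]'
python3 - <<'E'
from h import *
print(observe()['joints'].round(2))
T,S=get_image("top"),get_image("side")
def crop(i,x,y,w=100,h=75): return cv2.resize(i[y:y+h,x:x+w,::-1],(400,300),interpolation=cv2.INTER_NEAREST)
cv2.imwrite("pics/g1.png",np.hstack([crop(S,310,250),crop(T,370,200)]))
E
```

```text
clock: 3.6
position: [0.5802, -0.2047, 0.3067]
ee_rot: [-2.216, -2.226, 0.001]
force: [0.4, -0.5, 0.5]
width: 0.656
gripper_force: 0.0
clock: 4.1
position: [0.5789, -0.2025, 0.2257]
ee_rot: [-2.215, -2.223, 0.003]
force: [0.5, -0.2, -0.6]
width: 0.654
gripper_force: 0.0
[-0.26  0.5   0.77  1.66 -0.38  1.14  0.61]
```

View pics/g1.png

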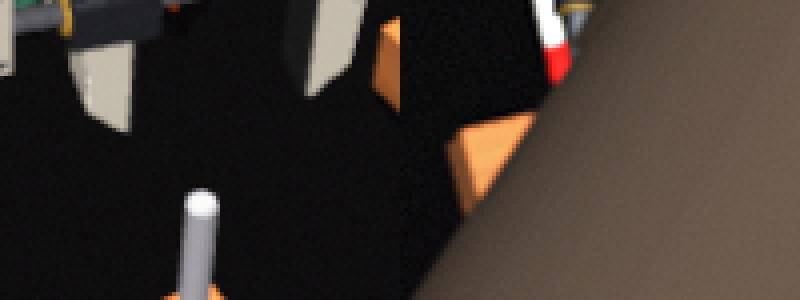

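```bash
python3 -m pendant '[-0.0025,0.001,0.025,0,0,0,0.06,0,0,0.025,0,0,0,0.06,0,0,0.025,0,0,0,0.06,0,0,0.0235,0,0,0,0.06,0,0,0,0,0,0,0.06]'; python3 -m pendant '[0,0,0,0,0,0,0,0,0,0,0,0,0,0,0,0,0,0,0,0,0,0,0,0,0,0,0,0,0,0,0,0,0,0,0,0,0,0,0,0,0,0]' 40
```

```text
clock: 4.82
position: [0.5807, -0.2053, 0.1288]
ee_rot: [-2.219, -2.222, 0.001]
force: [-0.3, 0.3, 0.7]
width: 0.654
gripper_force: 0.0
clock: 5.58
position: [0.581, -0.2056, 0.1293]
ee_rot: [-2.222, -2.221, 0.0]
force: [-0.6, 0.3, 1.3]
width: 0.119
gripper_force: 40.0
```

```bash
python3 -m pendant '[0,0,-0.01,0,0,0,0,0,0,-0.02,0,0,0,0,0,0,-0.025,0,0,0,0,0,0,-0.025,0,0,0,0,0,0,-0.025,0,0,0,0,0,0,-0.025,0,0,0,0,0,0,-0.025,0,0,0,0,0,0,-0.025,0,0,0,0,0,0,0,0,0,0,0]'
python3 - <<'E'
from h import *
T,S=get_image("top"),get_image("side")
cv2.imwrite("pics/g2.png",cv2.resize(S[150:450,240:540,::-1],(600,600)))
E
```

```text
clock: 6.7
position: [0.5817, -0.2064, 0.3114]
ee_rot: [2.22, 2.219, 0.003]
force: [0.6, -0.4, -1.8]
width: 0.123
gripper_force: 40.0
```

View pics/g2.png

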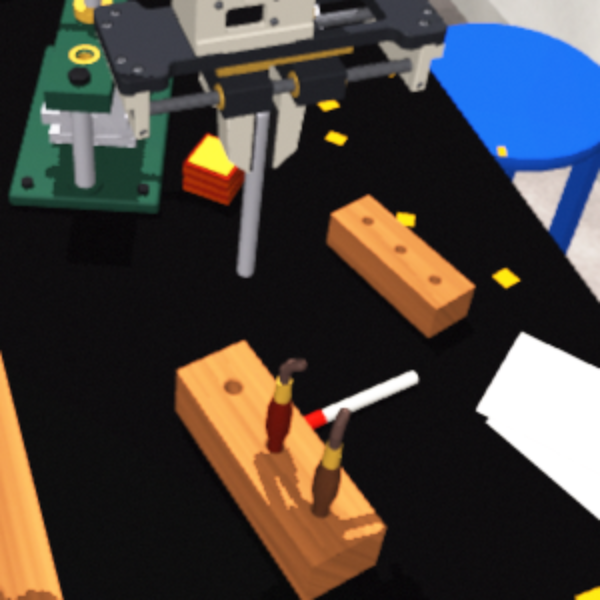

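```bash
python3 -m pendant '[0.015,-0.002,0,0,0,0.037,0,0.035,-0.006,0,0,0,0,0,0.04,-0.006,0,0,0,0,0,0.04,-0.006,0,0,0,0,0,0.04,-0.006,0,0,0,0,0,0.04,-0.006,0,0,0,0,0,0.04,-0.006,0,0,0,0,0,0.04,-0.006,0,0,0,0,0,0.025,-0.004,0,0,0,0,0,0.015,-0.002,0,0,0,0,0]'; python3 -m pendant '[0,0,0,0,0,0.15,0,0,0,0,0,0,0.15,0,0,0,0,0,0,0,0,0,0,0,0,0,0,0]';  python3 - <<'E'
from h import *
o=observe();print(o['joints'].round(2)); p=o['position']
Rt=cv2.Rodrigues(o['ee_rot'])[0];print(Rt.round(3))
T,S=get_image("top"),get_image("side")
cv2.imwrite("pics/s3.png",S[:,:,::-1]);cv2.imwrite("pics/t3.png",T[:,:,::-1])
for dz in (-.02,-.117): print(proj("side",p+[0,0,dz]),proj("top",p+[0,0,dz]))
c=lambda i,x,y:cv2.resize(i[y:y+100,x:x+100,::-1],(400,400),interpolation=cv2.INTER_NEAREST)
cv2.imwrite("pics/c3.png",np.hstack([c(S,230,90),c(T,180,210)]))
E
```

```text
clock: 8.05
position: [0.5419, 0.1274, 0.3081]
ee_rot: [-2.26, -2.181, 0.003]
force: [-0.3, -0.1, -1.2]
width: 0.121
gripper_force: 40.0
clock: 8.55
position: [0.5427, 0.1255, 0.309]
ee_rot: [2.56, 1.821, -0.001]
force: [0.6, 0.5, -1.9]
width: 0.12
gripper_force: 40.0
[-0.95  0.33  0.86  1.68 -0.26  1.25 -0.37]
[[ 0.328  0.945 -0.   ]
 [ 0.945 -0.328 -0.   ]
 [-0.    -0.    -1.   ]]
[282.64561235 110.20579525] [211.55185376 245.7577973 ]
[284.83687033 157.68238289] [224.06022503 253.00789895]
```

View pics/c3.png

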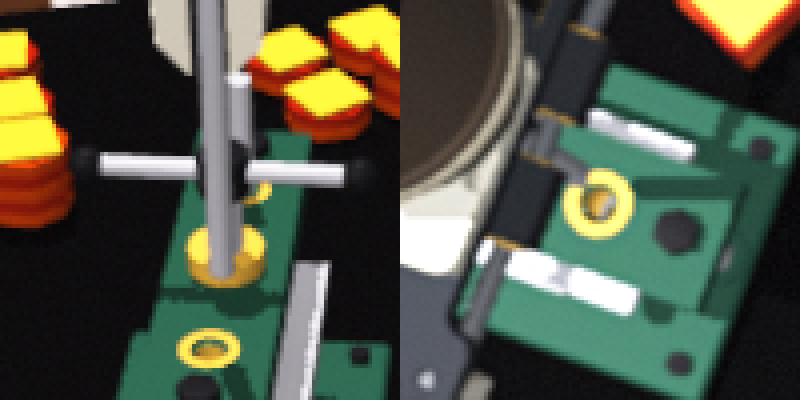

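```bash
python3 -m pendant '[-0.0032,-0.0073,0,0,0,0,0,0,0,0.015,0,0,0,0,0,0,0.015,0,0,0,0,0,0,0,0,0,0,0,0,0,0,0,0,0,0]';  python3 - <<'E'
from h import *
o=observe();p=o['position'];print(p)
T,S=get_image("top"),get_image("side")
cv2.imwrite("pics/s4.png",S[:,:,::-1])
for dz in (-.09,-.117): print(proj("side",p+[0,0,dz]),proj("top",p+[0,0,dz]))
print("bush",proj("side",[.5348,.1249,.15]),proj("top",[.5348,.1249,.15]))
c=lambda i,x,y:cv2.resize(i[y:y+50,x:x+50,::-1],(400,400),interpolation=cv2.INTER_NEAREST)
cv2.imwrite("pics/c4.png",np.hstack([c(S,260,140),c(T,205,235)]))
E
```

```text
clock: 9.28
position: [0.5349, 0.1253, 0.2792]
ee_rot: [2.563, 1.817, -0.0]
force: [0.3, -0.1, -0.9]
width: 0.124
gripper_force: 40.0
[0.53493052 0.12526336 0.27916245]
[280.77361543 159.65427881] [224.34559968 257.7556143 ]
[281.40680181 171.69849048] [227.30857957 259.32898266]
bush [281.65684637 177.10306887] [228.7867449  260.08182563]
```

View pics/c4.png

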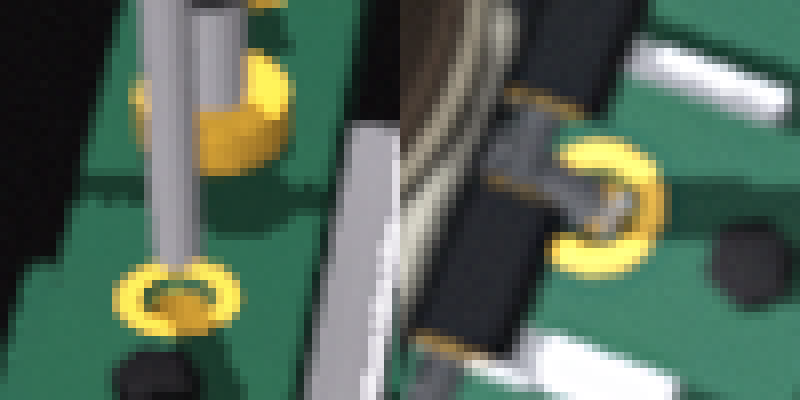

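The side crop shows the rod end (282,173) directly over the ring centre (281.6,176.8), and the top view agrees to within about 1 mm. I descend gently.

```bash
python3 -m pendant '[0,0,0.006,0,0,0,0,0,0,0.006,0,0,0,0,0,0,0,0,0,0,0]'; python3 -m pendant '[0,0,0.005,0,0,0,0,0,0,0.005,0,0,0,0,0,0,0,0,0,0,0]';python3 -m pendant '[0,0,0.005,0,0,0,0,0,0,0.005,0,0,0,0,0,0,0,0,0,0,0]'
```

```text
clock: 9.75
position: [0.5345, 0.1251, 0.2666]
ee_rot: [-2.563, -1.817, 0.002]
force: [-0.2, 0.8, -2.3]
width: 0.124
gripper_force: 40.0
clock: 10.12
position: [0.5346, 0.1252, 0.2568]
ee_rot: [-2.563, -1.817, 0.001]
force: [-0.1, -0.1, -1.7]
width: 0.123
gripper_force: 40.0
clock: 10.5
position: [0.5346, 0.1253, 0.2468]
ee_rot: [-2.563, -1.817, 0.001]
force: [0.6, -0.2, -2.5]
width: 0.123
gripper_force: 40.0
```

```bash
python3 -m pendant '[0,0,0.007,0,0,0,0,0,0,0.007,0,0,0,0,0,0,0.007,0,0,0,0,0,0,0.007,0,0,0,0,0,0,0,0,0,0,0]'; python3 -m pendant '[0,0,0.005,0,0,0,0,0,0,0.005,0,0,0,0,0,0,0,0,0,0,0]';python3 -m pendant '[0,0,0.005,0,0,0,0,0,0,0.005,0,0,0,0,0,0,0,0,0,0,0]'
```

```text
clock: 11.12
position: [0.5345, 0.1252, 0.2185]
ee_rot: [-2.563, -1.817, 0.001]
force: [-0.4, -2.3, -2.1]
width: 0.124
gripper_force: 40.0
clock: 11.5
position: [0.5346, 0.1253, 0.2088]
ee_rot: [-2.563, -1.817, 0.001]
force: [0.2, -2.5, -3.7]
width: 0.121
gripper_force: 40.0
clock: 11.88
position: [0.5346, 0.1252, 0.1987]
ee_rot: [-2.563, -1.817, 0.001]
force: [-0.5, -3.7, -2.8]
width: 0.125
gripper_force: 40.0
```

```bash
python3 -m pendant '[-0.0008,0.0003,0,0,0,0,0,0,0,0,0,0,0,0,0,0,0,0,0,0,0]'; python3 -m pendant '[0,0,0.005,0,0,0,0,0,0,0.005,0,0,0,0,0,0,0,0,0,0,0]'
python3 - <<'E'
from h import *
print(observe()['ft_torque'])
T,S=get_image("top"),get_image("side")
c=lambda i,x,y,w:cv2.resize(i[y:y+w,x:x+w,::-1],(400,400),interpolation=cv2.INTER_NEAREST)
cv2.imwrite("pics/c5.png",np.hstack([c(S,250,90,80),c(S,230,170,100)]))
E
```

```text
clock: 12.25
position: [0.5348, 0.1248, 0.1993]
ee_rot: [-2.562, -1.817, -0.001]
force: [-0.6, -0.7, -1.6]
width: 0.125
gripper_force: 40.0
clock: 12.62
position: [0.5346, 0.1247, 0.1887]
ee_rot: [-2.562, -1.817, 0.001]
force: [-0.1, 0.2, -0.6]
width: 0.12
gripper_force: 40.0
[-0.12211583  0.16552389  0.02956436]
```

View pics/c5.png

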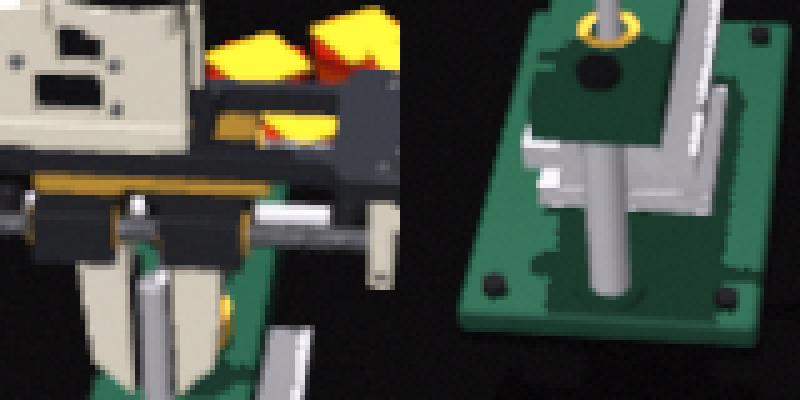

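The crop shows the rod passing through the bush, with its top (side ~280.6,145.5) between the fingers. Forces are near zero, so the rod is free. I refine the fitted rod's top height numerically.

Run:
```python
from h import *
S=cv2.imread("pics/side0.png",0);T=cv2.imread("pics/top0.png",0);N=get_image("side").min(2)
print("other side");print(S[103:118,284:295])
print("block side");print(S[295:309,355:366])
print("other top");print(T[223:235,139:152])
print("block top");print(T[230:243,410:423])
print("held side");print(N[138:152,276:287])
for P in ([.58,.253,.21],[.58,.253,.22],[.58,-.205,.16],[.5347,.1248,.22],[.5347,.1248,.21]): print(P,proj("side",P),proj("top",P))
```

```text
other side
[[ 13  15  12  15  12  11  15  48  91 164 219]
 [ 13  13  13  13  12  11  21  51  73  97 155]
 [ 12  12  11  12  11  12  23  50  77  91 100]
 [ 14  13  15  12  12  12  16  39  64  76  84]
 [ 11  14  11  12  49  69  43  58  62  52  54]
 [ 12  12  51 132 191 200 186 178 131  58  54]
 [ 12  12 103 221 248 248 247 242 194  68  63]
 [ 15  13 105 213 243 245 243 234 176  73  72]
 [ 12  11  64 151 208 219 210 176 104  67  70]
 [ 11  13  64 133 167 166 158 140  97  39  45]
 [ 12  14  63 132 169 166 157 141  97  20   9]
 [ 12  13  59 131 167 166 159 143  97  23  11]
 [ 13  12  55 127 167 167 158 143  99  28  15]
 [ 12  13  41 117 165 166 158 143 102  36  12]
 [ 12  12  39 114 165 166 160 144 103  34  11]]
block side
[[ 12  13  13  15  13  12  12  12  13  13  14]
 [ 13  13  10  12  11  13  13  14  12  13  12]
 [ 11  11  22  60 105 124  98  35  12  14  15]
 [ 13  42 123 195 227 234 224 175  96  25  13]
 [ 12  92 209 247 250 250 250 246 198  55  12]
 [ 18 137 234 249 250 251 251 250 234 114  13]
 [ 23 155 237 247 250 250 249 245 229 154  12]
 [ 24 116 214 242 245 247 243 232 201 137  
[... 2039 characters left out ...]
7 203 243 241 177 127 185 184]
 [ 34  86 159 183 179 210 222 137 127 185 184]
 [ 35  89 165 194 194 185 157 100 124 184 184]
 [ 41  66 132 169 174 167 140  84 118 185 184]
 [ 40  65 126 156 160 156 133  84 118 185 185]
 [ 47  63 125 157 160 155 137  92 117 185 186]
 [ 60  57 119 157 161 156 144 104 117 185 185]]
[0.58, 0.253, 0.21] [289.16845634 111.15838625] [145.69293141 228.51270226]
[0.58, 0.253, 0.22] [289.00135643 106.6230137 ] [143.55029297 227.53010842]
[0.58, -0.205, 0.16] [359.77463349 300.23330865] [416.51961198 235.95218748]
[0.5347, 0.1248, 0.22] [279.94766724 145.48720642] [220.99759624 255.97341996]
[0.5347, 0.1248, 0.21] [280.19615397 150.2028143 ] [222.2010362  256.61251109]
```

```bash
python3 -m pendant '[0,0,0.003,0,0,0,0,0,0,0.003,0,0,0,0,0,0,0,0,0,0,0,0,0,0,0,0,0,0]'
python3 - <<'E'
from h import *
for k in range(3):
    o=observe(); N=get_image("side"); print(o['position'].round(4),o['force'].round(2),o['ft_torque'].round(3))
print(N.min(2)[140:154,276:287])
n=cv2.imread("pics/side0.png"); d=cv2.absdiff(n,N[:,:,::-1]).max(2)
print("packets diff",(d[215:255,330:368]>40).sum(),"burnishers/marker diff",(d[325:440,370:455]>40).sum())
E
```

```text
clock: 13.28
position: [0.5349, 0.1245, 0.1832]
ee_rot: [-2.563, -1.817, -0.0]
force: [-0.1, -1.0, -1.7]
width: 0.126
gripper_force: 40.0
[0.5349 0.1245 0.1832] [-0.11 -1.03 -1.74] [-0.097  0.062  0.02 ]
[0.5349 0.1245 0.1833] [ 0.37  0.53 -1.45] [-0.131  0.082  0.021]
[0.5349 0.1245 0.1833] [-0.08 -0.36 -2.11] [-0.077  0.092  0.037]
[[ 65  59  61  65  68  67  48  35  33  35  34]
 [ 73  59  45  51  53  65  47  35  33  34  34]
 [ 93  78  46  47  52  78  58  35  34  34  34]
 [ 86  65  41  47  51  73  73  36  35  34  36]
 [ 81  39  35  47  47  66  72  35  35  36  35]
 [ 80  34  34  48  48  67  73  32  34  33  35]
 [ 72  26  33  60  72  95 112  87  88 115 107]
 [ 60  27  67 117 163 206 207 163 136 184 175]
 [ 47  53 121 164 202 236 234 191 119 184 185]
 [ 46  79 152 185 185 181 186 160 117 185 184]
 [ 55  72 149 193 202 190 162 105 118 185 185]
 [ 61  57 118 159 170 166 148 106 117 185 184]
 [ 68  43 108 156 160 156 145 107 109 176 184]
 [ 74  44 105 156 160 155 144 105  92 162 184]]
packets diff 0 burnishers/marker diff 1
```

```bash
python3 -c "
from cell import *;print(sign_off())"
```

```text
the job is handed in; nothing more can be done
None
```

The guide rod is held upright through both bushings and handed in, with side forces of about 1 N or less. Its top is at about 214 mm, level with the other rod to within about 1–2 mm, which puts about 15 mm below the platen (I couldn't see that end directly). The burnishers, packets and marker look unmoved in the side camera.

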